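Tape a salvaged lamp rail and lock the tape

TASK

Measure the long metal lamp rail with the pocket tape: hook the tape's end over the rail's plain end (the one without the round cable hole), then draw the case back along the top of the rail until the back of the case is flush with the end that has the cable hole. Then press the lock button on top of the case fully down, and leave the tape standing upright on the rail, hooked, drawn out and locked.

Things in the scene. Friction and masses are not known exactly. Their poses are not given: they have to be found in the camera images.
- tape_mid (a point): Centre of the pocket tape's upright grey case (round black disc on each side), 31 mm above its flat base: 70 mm long (its x), 36 mm thick (its y), 62 mm high (its z, up), 0.4 to 0.55 kg. It starts on a wooden offcut 35 mm high. x is the way the blade comes out of the front face (x = +35 mm). Grip it across the 36 mm from above. Set down unlocked, it stays put: the spring is weaker than its friction.
- hook (a point): Inner face of the hook lip (looks back to the case), mid-width, axes as tape_mid: 4 mm below the case's base, 8 mm above the lip's lower edge. Lip 3 mm thick, 19 mm wide, on a white steel blade 19 mm wide that leaves the case 2 to 4 mm above its base. Wound in, this point is 60 mm ahead of tape_mid. The blade draws out straight by up to 220 mm; a spring of 0.9 to 1.6 N pulls it in.
- rail: Plain bare-metal lamp rail fixed to the bench: 260 mm long (its x), 60 mm wide (its y), 30 mm high, flat on top (a 140 mm one lies by as a bystander). Origin: centre of its underside. x points to the plain end (x = +130 mm), roughly to the robot's left; a flat black cable hole, 22 mm across, shows in its top 30 mm from the other end.
- lock_top (a point): Centre of the upper face of the tape's lock button, a black ribbed block 22 mm (along the case's x) by 18 mm on top of the case, 20 mm ahead of tape_mid and 41 mm above it when up. It stands 10 mm above the case and goes straight down.
- lock (a joint): Travel of the lock button in m: 0 up (unlocked); its brake bites at 0.005, which locks the blade and ends the travel. It takes 5 N to move, about 10 N to set firmly, and stays down by itself.
Not all that is in view belongs to the job. What is shaped like the part that bears tape_mid but blue or turquoise is not meant.

How it is judged:
By the outcome, as a careful person would: the job done as asked, in the order asked, and still so for the second after the job is handed in, with the robot touching nothing.
It also fails if it takes over 54 s, if anything falls off the work surface, if the arm or the gripper's body presses on something with over 40 N, if the wrist force passes 120 N, or if a joint passes its speed limit or range.

ROBOT

A 7-joint arm with a two-finger parallel gripper is mounted at the origin on the work surface. World frame = base frame: x ahead of the robot, y to its left, z up, the work surface at z = 0. Lengths are in m, angles in degrees, forces in N, time in s.
With the tool pointing down it reaches from about 0.425 to 0.875 m from the base axis. Payload 4.7 kg.
Tool frame: the origin (TCP) lies at the very end of the fingers, on their centre line; the grasp point (between the pads) lies 19 mm behind it; y points along the fingers, z is the direction in which the jaws open and shut, and the axes are right-handed (so a half turn about y gives the same grasp; the last joint's range is limited). The gripper opens to 87 mm and grips with 3 to 60 N. Pads are 19 mm wide; open, the fingers measure 117 mm over their backs; the gripper's body (75 mm by 190 mm) begins 51 mm behind the grasp point.
Start: joints at [72.313, 18.392, -4.016, 83.108, 1.295, 78.541, -3.26], TCP at [0.206, -0.616, 0.223] pointing down, gripper open.
Joint ranges: [-163.93, 163.93], [-17.29, 119.83], [-79.2, 71.16], [3.27, 140.29], [-89.18, 269.18], [5.43, 117.66], [-154.24, 154.24]. Speed limits (degrees/s): [147.25, 147.25, 180, 180, 180, 180, 180].

INTERFACE

Orientations are given as [roll, pitch, yaw] about the fixed x, y, z axes, in that order (R = Rz(yaw) Ry(pitch) Rx(roll)).
In Python, from cell import env gives the robot as it stands.
- The arm moves only by the shell command python3 -m pendant 'ROWS' [FORCE]. ROWS is JSON, one flat list of numbers, 7 for each row, row after row: the shift along the world's x, y, z in units of 40 mm (1.0 is 40 mm), then the turn, a rotation vector about the world's x, y, z in units of 10 degrees (1.0 is 10 degrees), then the finger opening in mm, from 0 to 87. In form: [x, y, z, wx, wy, wz, jaw, x, y, z, wx, wy, wz, jaw, ...]. A call has 1 to 10 rows; each row shifts and turns the commanded pose from where the row before left it; what a row does not reach is not made up. A row lasts 1/8 s, in which the tool goes at most 62.5 mm and 10.7 degrees, less where a joint would pass 70% of its speed; a pose out of reach is approached as far as the arm can. A call is refused whole if a number of a shift passes 1 or a number of a turn 1, either way. A call with a gripper value outside its range is refused whole. The fingers move at their own pace and stop on an object; FORCE is the grip in N (left out, the last holds). Time passes only in rows, so rows that do not move let the fingers close. It gives the time, the measured TCP pose, the force and the opening at its end, in the units of the state.
- env.get_obs(): the state, without advancing time (a new reading comes with each control period).
- env.read_camera(name): name is "side" or "top"; returns a dict with "image" (420x560x3 uint8, red, green, blue), "fx", "fy", "cx", "cy" (pixels), "k1" (the pictures are not rectified: a ray, as slopes to the right and down, at radius r is drawn at 1 + k1 r^2 times it, then the intrinsics apply), "cam_to_world" (4x4, takes a point from camera to world coordinates). Camera axes: x right, y up, looking along -z (the intrinsics and any distortion apply to the point x, -y, -z); pixel columns grow to the right and rows downward; lengths in m; the calibration is good to about 2 mm. A picture is of the moment at which its call begins. There is no depth.
- env.sign_off(): hands the job in, once; it reports no verdict.
The state is a dict: "time_s": time; "qpos": joint angles; "joint_velocities": joint speeds; "effort": joint torques, N m; "tool_pos": TCP position; "tool_rot": TCP orientation; "force": force on the tool from outside, world axes, zero at the start; "wrist_torque": the same for the moment, N m; "grip_width": finger opening in m.
Only numpy, scipy, OpenCV 4.12 (cv2) and the standard library are available. Lean on these libraries where they do the work, as an engineer would, in place of code of your own. Each camera call takes 0.05 s, during which the arm holds its last target.

## Working session

There is one attempt and no reset: what is moved stays moved. The work goes in short steps, Python scripts to look and compute and a shell command to move; the robot and the scene stay as the last step left them, time stands still between calls to the robot, and variables do not carry over. Pictures are saved under pics/ and viewed, and the job is handed in when it is done.

```bash
ls; mkdir -p pics; python3 - <<'E'
from cell import env
import cv2
o=env.get_obs(); print(o)
for n in("side","top"):
    c=env.read_camera(n); cv2.imwrite(f"pics/{n}0.png",c["image"][:,:,::-1]); print(n,{k:c[k] for k in c if k!="image"})
E
```

```text
pics
{'time_s': 0.0, 'qpos': array([72.31292438, 18.43761268, -4.01519636, 83.17721227,  1.29456856,
       78.53988597, -3.2598067 ]), 'joint_velocities': array([-0.06229325, -0.02847525, -0.01378943,  0.04855952,  0.02574165,
        0.07442834, -0.00133639]), 'effort': array([-6.39753507e-04, -4.91274047e+01, -4.04133741e-01, -3.12528992e+01,
       -6.39001513e-02,  4.35206573e-02,  1.69535642e-04]), 'tool_pos': array([ 0.20596411, -0.61590728,  0.22145762]), 'tool_rot': array([-9.01094908e+01, -5.53700392e-03, -1.61503329e+02]), 'force': array([-0.22543677, -1.57058205, -0.1572869 ]), 'wrist_torque': array([0.01024463, 0.0404148 , 0.00622785]), 'grip_width': 0.08709007230714098}
side {'fx': 432.7182867530543, 'fy': 432.7182867530543, 'cx': 270.0966668651377, 'cy': 207.44743810828373, 'k1': -0.1417780322589808, 'cam_to_world': array([[ 0.99401823,  0.07071003, -0.08323369,  0.43920562],
       [-0.10864143,  0.56224044, -0.81980652, -0.51229001],
       [-0.0111712 ,  0.82394526,  0.56655928,  0.51038144],
       [ 0.        ,  0.        ,  0.        ,  1.        ]])}
top {'fx': 405.70910812002506, 'fy': 405.70910812002506, 'cx': 279.90431285969106, 'cy': 203.7400356849547, 'k1': -0.11194170793455321, 'cam_to_world': array([[-0.02602133,  0.9870011 , -0.15859296,  0.37128703],
       [-0.99948041, -0.02870579, -0.01465912,  0.06383148],
       [-0.0190211 ,  0.15812911,  0.98723522,  0.7746322 ],
       [ 0.        ,  0.        ,  0.        ,  1.        ]])}
```

View pics/side0.png

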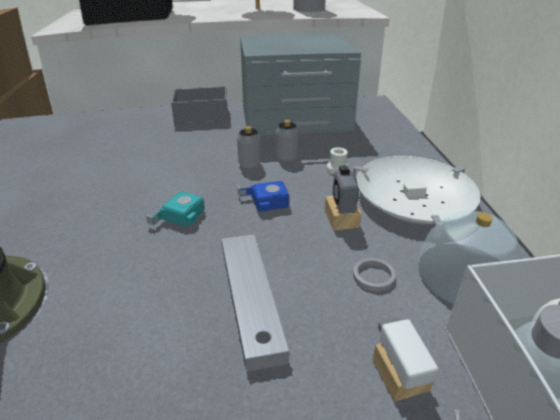

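View pics/top0.png

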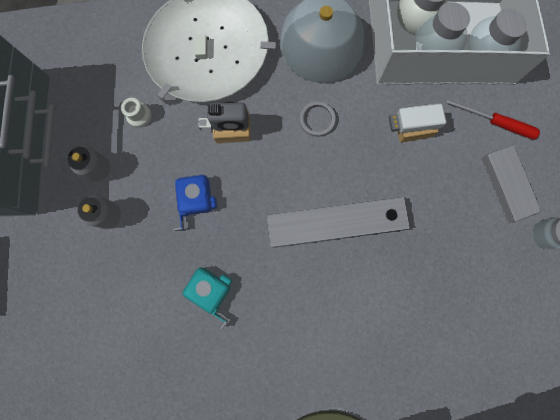

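The candidates are the dark grey tape on the offcut (top ≈(229,118), side ≈(345,190)), the blue tape (193,195) and the turquoise tape (207,290). Only the grey one stands upright on a wooden offcut. The long rail is at (340,222), with its cable hole at the right end (391,215). I'll enlarge both.

```bash
python3 - <<'E'
import cv2
t=cv2.imread("pics/top0.png");s=cv2.imread("pics/side0.png")
def crop(im,x0,y0,w,h,k,n): cv2.imwrite(n,cv2.resize(im[y0:y0+h,x0:x0+w],None,fx=k,fy=k,interpolation=cv2.INTER_CUBIC))
crop(t,185,85,80,70,8,"pics/c1.png")
crop(t,255,185,170,75,4.6,"pics/c2.png")
crop(s,310,155,70,80,7,"pics/c3.png")
E
```

```text
(no output)
```

View pics/c1.png

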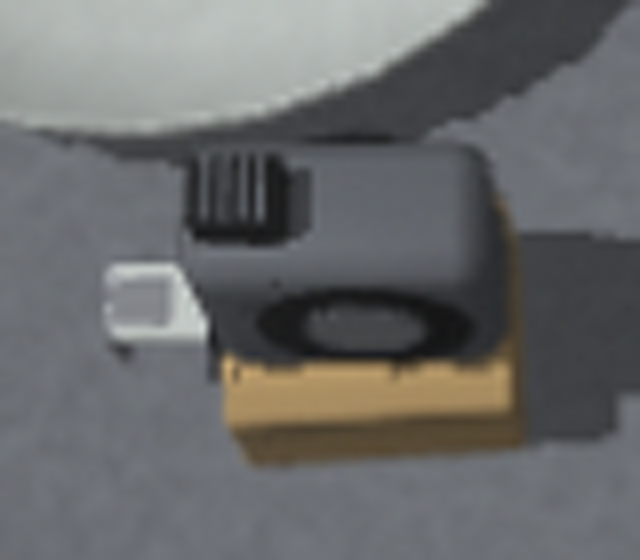

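View pics/c2.png

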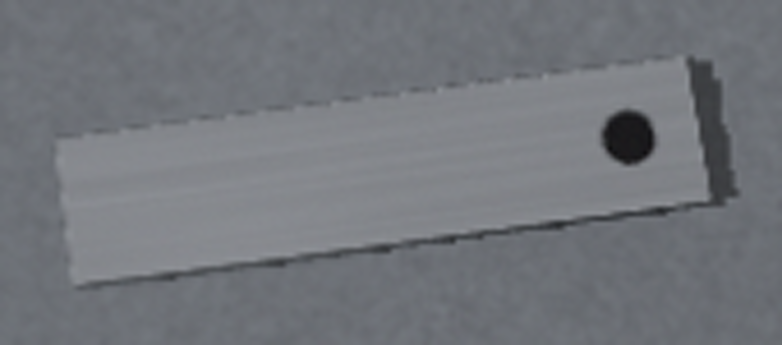

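View pics/c3.png

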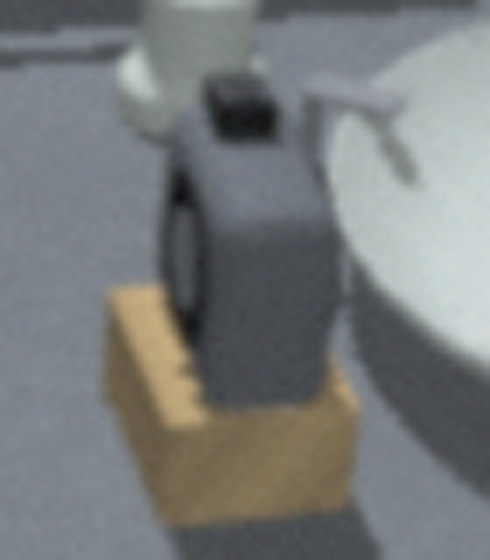

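```bash
cat > h.py <<'E'
import numpy as np, cv2
from cell import env
CAL={}
def cam(n,save=None):
    c=env.read_camera(n)
    if save: cv2.imwrite(save,c["image"][:,:,::-1])
    return c
def mats(c):
    T=np.array(c["cam_to_world"]); return T
def ray(c,u,v):
    d=np.array([(u-c["cx"])/c["fx"],(v-c["cy"])/c["fy"]]); s=d.copy()
    for _ in range(20): s=d/(1+c["k1"]*(s@s))
    T=mats(c); w=T[:3,:3]@np.array([s[0],-s[1],-1]); return T[:3,3],w
def plane(c,u,v,z):
    o,w=ray(c,u,v); return o+w*(z-o[2])/w[2]
def proj(c,P):
    T=mats(c); p=T[:3,:3].T@(np.array(P)-T[:3,3]); s=np.array([p[0],-p[1]])/-p[2]
    s=s*(1+c["k1"]*(s@s)); return np.array([c["cx"]+c["fx"]*s[0],c["cy"]+c["fy"]*s[1]])
def tri(c1,p1,c2,p2):
    o1,w1=ray(c1,*p1);o2,w2=ray(c2,*p2)
    A=np.c_[w1,-w2];t=np.linalg.lstsq(A,o2-o1,rcond=None)[0]
    a=o1+w1*t[0];b=o2+w2*t[1]; return (a+b)/2,np.linalg.norm(a-b)
def uc(x,y,x0,y0,k): return (x0+(x+.5)/k-.5, y0+(y+.5)/k-.5)
def box(c,im,Tm,lo,hi,col):
    import itertools
    cs=list(itertools.product(*zip(lo,hi)))
    k=im.shape[0]/420
    for i in range(8):
        for j in range(i):
            if sum(a!=b for a,b in zip(cs[i],cs[j]))==1:
                p=[(proj(c,Tm[:3,:3]@np.array(q)+Tm[:3,3])+.5)*k-.5 for q in(cs[i],cs[j])]
                cv2.line(im,*[tuple(int(round(v*8)) for v in q) for q in p],col,1,cv2.LINE_AA,3)
def pose(x,y,z,yaw):
    a=np.radians(yaw);T=np.eye(4);T[:2,:2]=[[np.cos(a),-np.sin(a)],[np.sin(a),np.cos(a)]];T[:3,3]=x,y,z;return T
E
python3 - <<'E'
from h import *
t=cam("top");s=cam("side")
C=[plane(t,*uc(*p,255,185,4.6),.03) for p in((57,140),(688,57),(712,203),(78,286))]
for p in C: print(p.round(4))
print("len",np.linalg.norm(C[0]-C[1]),np.linalg.norm(C[3]-C[2]),"wid",np.linalg.norm(C[0]-C[3]),np.linalg.norm(C[1]-C[2]))
d=(C[0]+C[3]-C[1]-C[2]);print("rail yaw",np.degrees(np.arctan2(d[1],d[0])),"ctr",sum(C)/4)
print("hole",plane(t,*uc(629,137,255,185,4.6),.03))
f=lambda x,y,z:print((x,y,z),plane(t,*uc(x,y,185,85,8),z).round(4))
f(237,190,.107);f(190,145,.097);f(490,145,.097);f(185,282,.097);f(490,280,.097)
f(225,358,.035);f(515,352,.035);f(222,425,.035);f(515,412,.035);f(108,300,.038);f(108,268,.038);f(108,338,.038)
print("btn tri",tri(t,uc(237,190,185,85,8),s,uc(240,90,310,155,7)))
E
```

```text
[0.4704 0.0993 0.03  ]
[ 0.4969 -0.1582  0.03  ]
[ 0.4371 -0.1636  0.03  ]
[0.4116 0.0922 0.03  ]
len 0.25887161359312105 0.2571312219544113 wid 0.05927470323446752 0.06010435315727263
rail yaw 95.78641638829706 ctr [ 0.45398699 -0.03255831  0.03      ]
hole [ 0.46485695 -0.1315569   0.03      ]
(237, 190, 0.107) [0.6514 0.1846 0.107 ]
(190, 145, 0.097) [0.6668 0.1971 0.097 ]
(490, 145, 0.097) [0.664  0.1298 0.097 ]
(185, 282, 0.097) [0.6344 0.1979 0.097 ]
(490, 280, 0.097) [0.6322 0.1301 0.097 ]
(225, 358, 0.035) [0.6387 0.2002 0.035 ]
(515, 352, 0.035) [0.6376 0.1303 0.035 ]
(222, 425, 0.035) [0.6219 0.2009 0.035 ]
(515, 412, 0.035) [0.6225 0.1305 0.035 ]
(108, 300, 0.038) [0.6535 0.2283 0.038 ]
(108, 268, 0.038) [0.6617 0.2284 0.038 ]
(108, 338, 0.038) [0.6439 0.2281 0.038 ]
btn tri (array([0.65114206, 0.18430116, 0.10878333]), np.float64(0.0008647479889692184))
```

```bash
cat > ov.py <<'E'
from h import *
import sys
def show(n,im0,c,R,T,reg,out,k=6,ext=0):
    im=cv2.resize(im0,None,fx=k,fy=k,interpolation=cv2.INTER_CUBIC)
    if R is not None:
        box(c,im,R,(-.13,-.03,0),(.13,.03,.03),(0,255,0))
    if T is not None:
        box(c,im,T,(-.035,-.018,-.031),(.035,.018,.031),(0,0,255))
        box(c,im,T,(.009,-.009,.0311),(.031,.009,.041),(255,255,0))
        box(c,im,T,(.060+ext,-.0095,-.043),(.063+ext,.0095,-.027),(255,0,255))
    x,y,w,h=reg
    cv2.imwrite(out,im[y*k:(y+h)*k,x*k:(x+w)*k])
E
python3 - <<'E'
from ov import *
R=pose(.454,-.0328,0,95.8); T=pose(.6515,.1645,.066,90)
for n,reg,reg2 in(("top",(185,80,90,75),(260,190,160,65)),("side",(310,155,80,80),(215,230,80,145))):
    c=cam(n); im=c["image"][:,:,::-1]
    show(n,im,c,R,T,reg,f"pics/o_{n}_t.png",7); show(n,im,c,R,T,reg2,f"pics/o_{n}_r.png",4)
E
```

```text
(no output)
```

View pics/o_top_t.png

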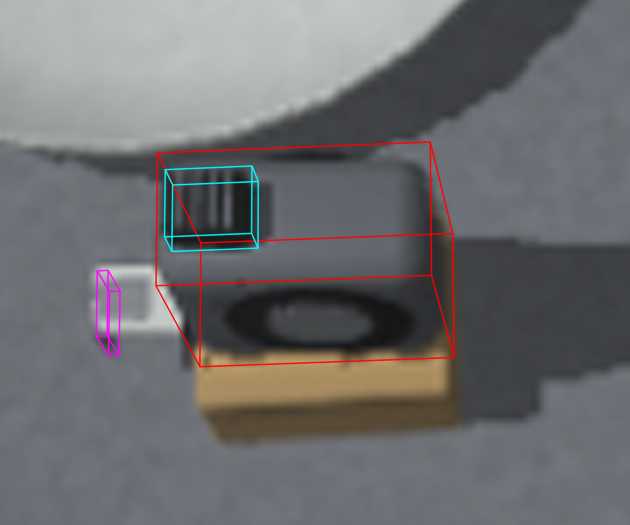

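View pics/o_side_t.png

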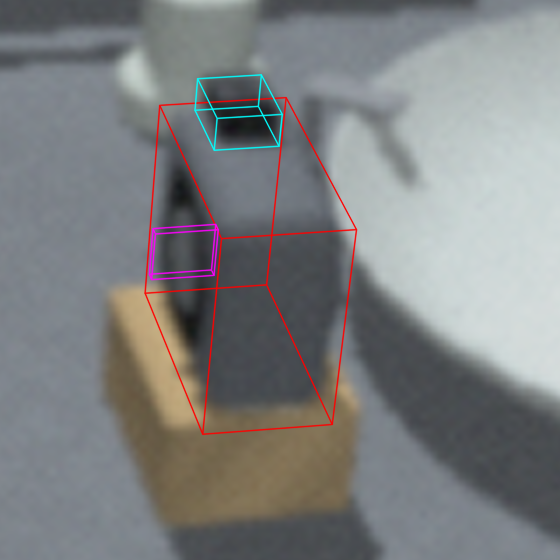

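View pics/o_top_r.png

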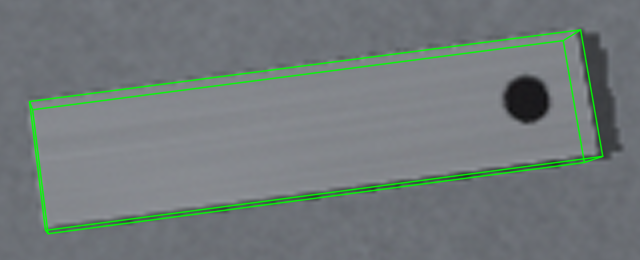

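View pics/o_side_r.png

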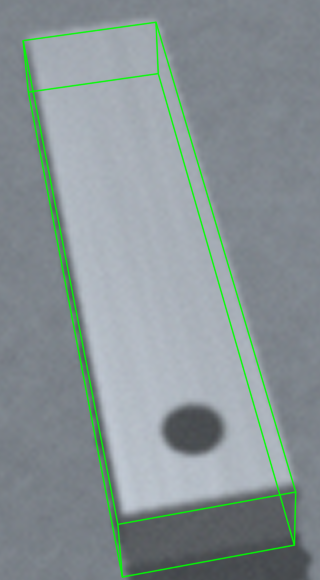

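The crops confirm it. The grey upright tape has its black ribbed button at top ≈(214,109), its white hook at (199,122) pointing left (+y), and wood underneath. The long rail matches 260×60 mm, with the hole at the −y end. The tape is at about (0.652, 0.165) with yaw near 90°, and the rail is at about (0.454, −0.032) with yaw 95.8°. I'll check clearance to the white colander and start travelling.

```bash
python3 -m pendant '[0.56,0.98,0.1,0,0,0.36,52,0.56,0.98,0.1,0,0,0.36,52,0.56,0.98,0.1,0,0,0.36,52,0.56,0.98,0.1,0,0,0.36,52,0.56,0.98,0.1,0,0,0.36,52,0.56,0.98,0,0,0,0.36,52,0.56,0.98,0,0,0,0.36,52,0.56,0.98,0,0,0,0.36,52,0.56,0.98,0,0,0,0.36,52,0.56,0.98,0,0,0,0.36,52]' 30
python3 - <<'E'
from h import *
c=cam("top","pics/t1.png")
for z in(.03,.06,.09): print(z,[plane(c,u,v,z).round(3) for u,v in((205,102),(225,98),(240,90))])
E
```

```text
time_s: 1.55
tool_pos: [0.4307, -0.2231, 0.2428]
tool_rot: [-90.0, -0.0, -125.4]
force: [-0.5, -1.1, 0.9]
grip_width: 0.0518
0.03 [array([0.698, 0.217, 0.03 ]), array([0.704, 0.177, 0.03 ]), array([0.72 , 0.148, 0.03 ])]
0.06 [array([0.685, 0.211, 0.06 ]), array([0.691, 0.173, 0.06 ]), array([0.706, 0.144, 0.06 ])]
0.09 [array([0.671, 0.205, 0.09 ]), array([0.678, 0.168, 0.09 ]), array([0.692, 0.141, 0.09 ])]
```

```bash
python3 - <<'E'
from h import *
t=cam("top");s=cam("side")
print(tri(t,(204,47),s,(415,189)))
print(tri(t,(268,45),s,(484,177)))
# rim circle candidates: top-ellipse left,right,top,bottom / side ellipse
for z in(.03,.06,.08,.1):
    print(z,[plane(t,u,v,z)[:2].round(3) for u,v in((143,45),(267,45),(205,103))],[plane(s,u,v,z)[:2].round(3) for u,v in((356,193),(478,193),(417,222),(417,157))])
im=cv2.imread("pics/side0.png");cv2.imwrite("pics/c4.png",cv2.resize(im[130:240,310:500],None,fx=4,fy=4,interpolation=2))
E
```

```text
(array([0.82445021, 0.222419  , 0.02312051]), np.float64(0.003081408715095542))
(array([0.81895091, 0.07196543, 0.12377913]), np.float64(0.10510698803268335))
0.03 [array([0.832, 0.349]), array([0.817, 0.093]), array([0.696, 0.217])] [array([0.691, 0.213]), array([0.952, 0.182]), array([0.78, 0.1 ]), array([0.882, 0.351])]
0.06 [array([0.813, 0.338]), array([0.799, 0.091]), array([0.683, 0.211])] [array([0.676, 0.168]), array([0.92 , 0.138]), array([0.758, 0.062]), array([0.854, 0.297])]
0.08 [array([0.801, 0.33 ]), array([0.787, 0.091]), array([0.674, 0.207])] [array([0.665, 0.138]), array([0.899, 0.109]), array([0.744, 0.036]), array([0.836, 0.261])]
0.1 [array([0.788, 0.322]), array([0.775, 0.09 ]), array([0.665, 0.202])] [array([0.655, 0.107]), array([0.878, 0.08 ]), array([0.73 , 0.011]), array([0.818, 0.225])]
```

View pics/c4.png

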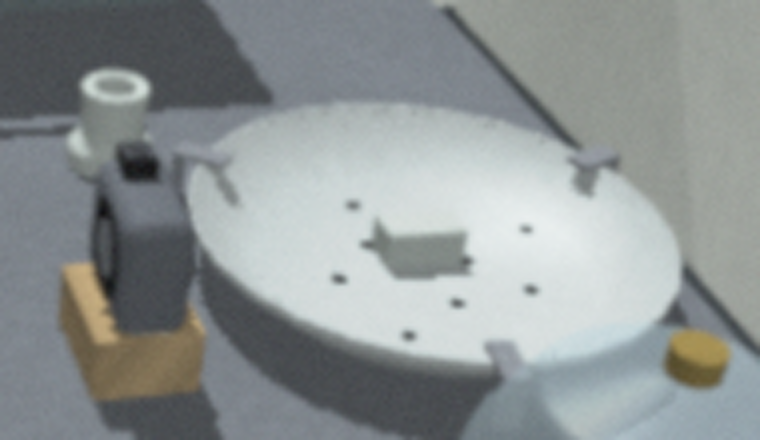

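```bash
python3 -m pendant '[0.55,0.97,0,0,0,0.35,52,0.55,0.97,0,0,0,0.35,52,0.55,0.97,0,0,0,0.35,52,0.55,0.97,0,0,0,0.35,52,0.55,0.97,-0.2,0,0,0.35,52,0.55,0.97,-0.3,0,0,0.35,52,0.55,0.97,-0.3,0,0,0.35,52,0.55,0.97,-0.3,0,0,0.35,52,0.55,0.97,-0.3,0,0,0.37,52,0.55,0.97,-0.3,0,0,0.37,52]'
python3 -m pendant '[0,0,0,0,0,0,52,0,0,0,0,0,0,52]'
python3 - <<'E'
from h import *
cam("top","pics/t2.png");cam("side","pics/s2.png")
E
```

```text
time_s: 2.95
tool_pos: [0.6515, 0.1624, 0.1735]
tool_rot: [-90.0, -0.1, -90.2]
force: [-0.1, -0.2, -0.5]
grip_width: 0.0519
time_s: 3.2
tool_pos: [0.6504, 0.1616, 0.174]
tool_rot: [-90.0, -0.1, -90.2]
force: [-0.3, 0.5, -0.0]
grip_width: 0.052
```

View pics/s2.png

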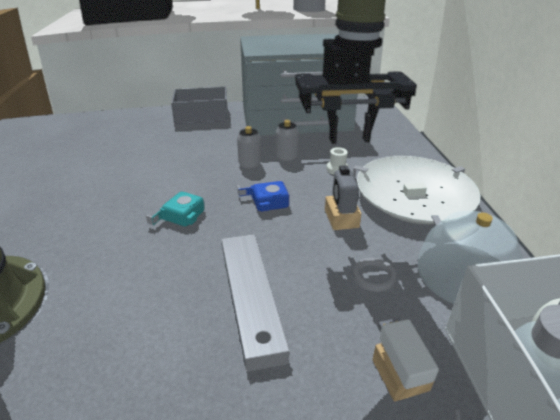

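View pics/t2.png

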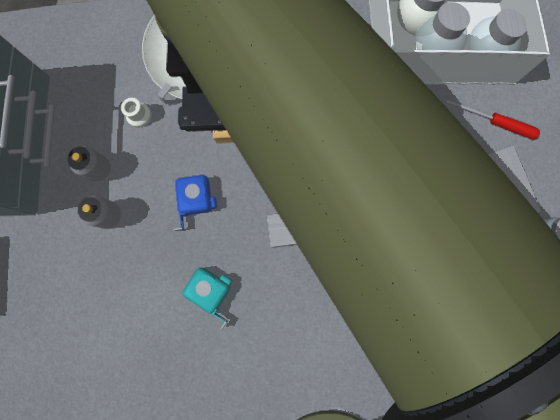

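```bash
python3 - <<'E'
from h import *
c=cam("side");p=env.get_obs()["tool_pos"];print(p)
for dx in(-.026,0,.026): print(proj(c,p+[dx,0,0]))
im=cv2.imread("pics/s2.png");cv2.imwrite("pics/c5.png",cv2.resize(im[70:240,290:430],None,fx=4,fy=4,interpolation=2)[:600])
E
```

```text
[0.65062984 0.16123933 0.17512773]
[335.29148914 141.86728981]
[349.59440333 141.12686777]
[363.73722336 140.41508763]
```

View pics/c5.png

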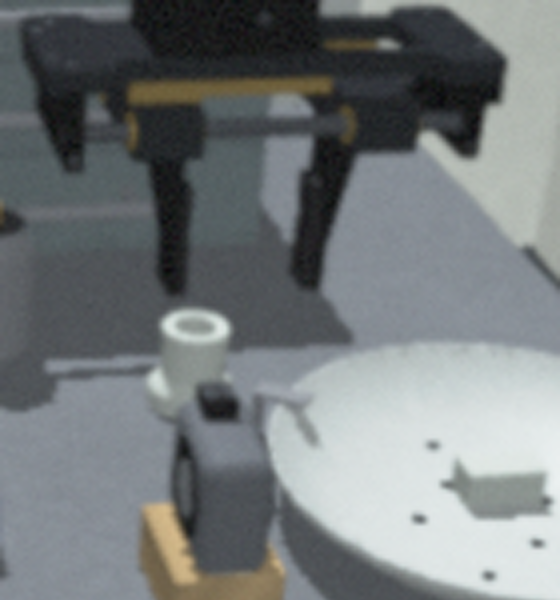

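```bash
python3 -m pendant '[0.02,0.08,-0.6,0,0,0,52,0,0,-0.6,0,0,0,52,0,0,-0.6,0,0,0,52,0,0,-0.6,0,0,0,52,0,0,-0.4,0,0,0,52,0,0,-0.3,0,0,0,52,0,0,0,0,0,0,52]'
python3 - <<'E'
from h import *
cam("side","pics/s3.png");im=cv2.imread("pics/s3.png");cv2.imwrite("pics/c6.png",cv2.resize(im[110:240,290:430],None,fx=4,fy=4,interpolation=2)[:600])
E
```

```text
time_s: 4.22
tool_pos: [0.6507, 0.1662, 0.0501]
tool_rot: [-90.0, -0.0, -90.1]
force: [0.5, -0.1, 0.5]
grip_width: 0.0522
```

View pics/c6.png

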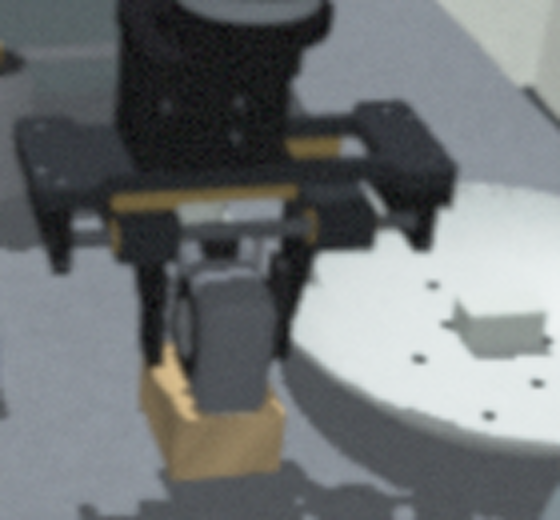

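The fingers straddle the case at crop x≈150 and 290, and the button is clear of the gripper body. I'll close and lift.

```bash
python3 -m pendant '[0,0,0,0,0,0,30,0,0,0,0,0,0,30,0,0,0,0,0,0,30,0,0,0,0,0,0,30,0,0,0,0,0,0,30,0,0,0,0,0,0,30]' 35; python3 -m pendant '[0,0,0.3,0,0,0,30,0,0,0.5,0,0,0,30,0,0,0.5,0,0,0,30,0,0,0.5,0,0,0,30,0,0,0,0,0,0,30]' 
python3 - <<'E'
from h import *
cam("top","pics/t4.png")
cam("side","pics/s4.png");im=cv2.imread("pics/s4.png");cv2.imwrite("pics/c7.png",cv2.resize(im[80:240,290:430],None,fx=3.7,fy=3.7,interpolation=2))
E
```

```text
time_s: 5.03
tool_pos: [0.6521, 0.1671, 0.0515]
tool_rot: [-89.9, 0.0, -90.1]
force: [3.0, -0.0, 3.4]
grip_width: 0.0357
time_s: 5.65
tool_pos: [0.6524, 0.1675, 0.1256]
tool_rot: [-89.7, 0.1, -90.1]
force: [-0.4, 1.0, -5.7]
grip_width: 0.0356
```

View pics/c7.png

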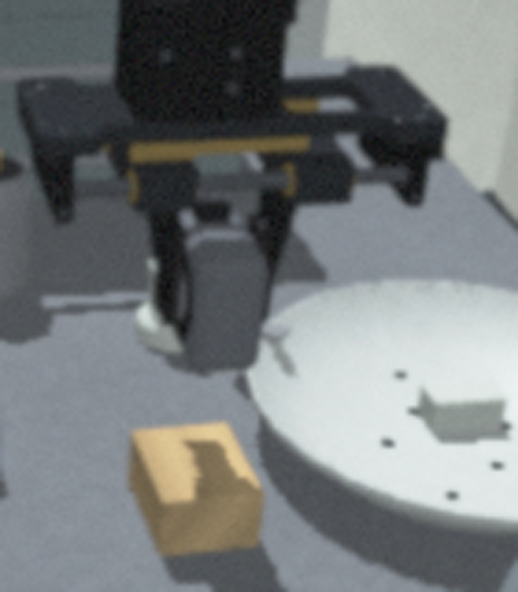

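```bash
python3 -m pendant '[-0.3,-0.2,0,0,0,0.04,30,-0.6,-0.34,0,0,0,0.07,30,-0.65,-0.37,0,0,0,0.08,30,-0.65,-0.37,0,0,0,0.08,30,-0.65,-0.37,-0.1,0,0,0.08,30,-0.65,-0.37,-0.2,0,0,0.08,30,-0.65,-0.37,-0.3,0,0,0.08,30,-0.6,-0.35,-0.3,0,0,0.05,30,-0.41,-0.2,-0.1,0,0,0.03,30,0,0,0,0,0,0,30]'
python3 -m pendant '[0,0,0,0,0,0,30,0,0,0,0,0,0,30]' 
python3 - <<'E'
from h import *
cam("top","pics/t5.png")
cam("side","pics/s5.png");im=cv2.imread("pics/s5.png");cv2.imwrite("pics/c8.png",cv2.resize(im[130:380,170:400],None,fx=2.4,fy=2.4,interpolation=2))
E
```

```text
time_s: 7.0
tool_pos: [0.4419, 0.0476, 0.0814]
tool_rot: [-90.2, -0.1, -84.3]
force: [0.8, -0.1, -4.1]
grip_width: 0.0357
time_s: 7.25
tool_pos: [0.4453, 0.0497, 0.0829]
tool_rot: [-89.9, 0.0, -84.2]
force: [0.5, 0.3, -5.2]
grip_width: 0.0357
```

View pics/c8.png

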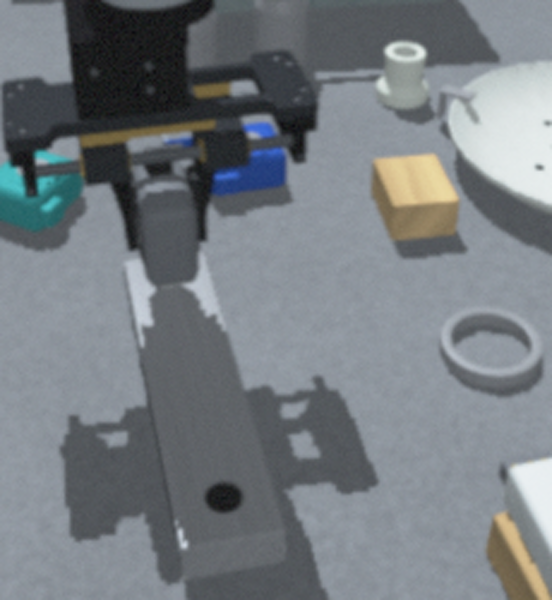

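View pics/t5.png

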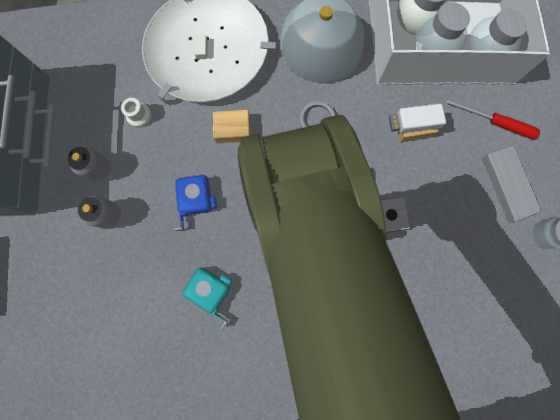

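```bash
python3 - <<'E'
from ov import *
c=cam("side");im=c["image"][:,:,::-1];o=env.get_obs();p=o["tool_pos"];print(p)
R=pose(.454,-.032,0,95.8); 
q=np.linalg.inv(R)@np.r_[p,1];print("TCP in rail",q)
T=pose(p[0],p[1],p[2]-.0165+.031,95.8); T[:3,3]+=T[:3,0]*-.002
show("s",im,c,R,T,(210,190,90,110),"pics/o5.png",5)
E
```

```text
[0.44494473 0.04963286 0.08267627]
TCP in rail [8.21300486e-02 7.59394122e-04 8.26762658e-02 1.00000000e+00]
```

View pics/o5.png

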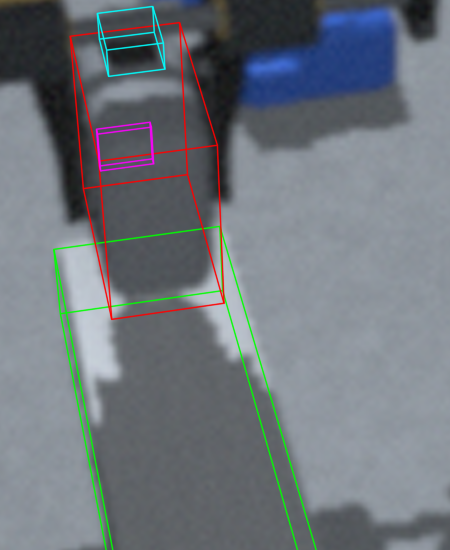

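```bash
python3 -m pendant '[0,0,-0.3,0,0,0,30,0,0,-0.3,0,0,0,30,0,0,-0.2,0,0,0,30,0,0,0,0,0,0,30,0,0,0,0,0,0,30]'; python3 -m pendant '[0,0,-0.05,0,0,0,30,0,0,0,0,0,0,30]';python3 -m pendant '[0,0,-0.05,0,0,0,30,0,0,0,0,0,0,30]';python3 -m pendant '[0,0,-0.03,0,0,0,30,0,0,0,0,0,0,30]'
python3 - <<'E'
from h import *
cam("top","pics/t6.png")
cam("side","pics/s6.png");im=cv2.imread("pics/s6.png");cv2.imwrite("pics/c9.png",cv2.resize(im[180:300,190:310],None,fx=5,fy=5,interpolation=2))
E
```

```text
time_s: 8.02
tool_pos: [0.4448, 0.0492, 0.0507]
tool_rot: [-90.0, 0.0, -84.2]
force: [-0.2, 0.6, -5.3]
grip_width: 0.036
time_s: 8.28
tool_pos: [0.4447, 0.0491, 0.0487]
tool_rot: [-90.0, -0.0, -84.2]
force: [0.6, 0.9, -4.7]
grip_width: 0.0357
time_s: 8.52
tool_pos: [0.4444, 0.0491, 0.0465]
tool_rot: [-90.0, -0.0, -84.2]
force: [0.9, 0.1, -5.5]
grip_width: 0.0361
time_s: 8.78
tool_pos: [0.4445, 0.0491, 0.0463]
tool_rot: [-90.1, -0.0, -84.2]
force: [-4.6, -0.9, 6.9]
grip_width: 0.0361
```

View pics/c9.png

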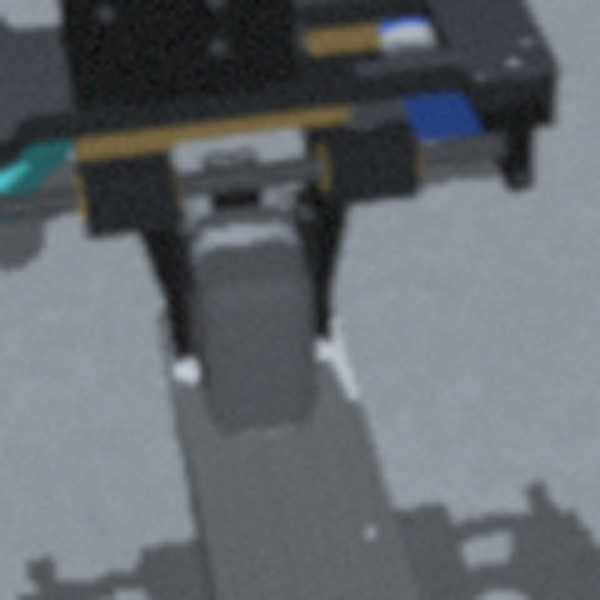

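Contact came at TCP z≈0.0463. I'll lift about 1 mm and pull back slowly to engage the hook, watching the force.

```bash
python3 -m pendant '[0,0,0.035,0,0,0,30,0,0,0,0,0,0,30]';  python3 -m pendant '[0.01,-0.1,0,0,0,0,30,0,0,0,0,0,0,30]';python3 -m pendant '[0.01,-0.1,0,0,0,0,30,0.01,-0.1,0,0,0,0,30,0,0,0,0,0,0,30]';python3 -m pendant '[0.01,-0.1,0,0,0,0,30,0.01,-0.1,0,0,0,0,30,0,0,0,0,0,0,30]';python3 -m pendant '[0.01,-0.1,0,0,0,0,30,0.01,-0.1,0,0,0,0,30,0.01,-0.1,0,0,0,0,30,0.01,-0.1,0,0,0,0,30,0,0,0,0,0,0,30]'
python3 - <<'E'
from h import *
o=env.get_obs();print(o["force"],o["wrist_torque"])
cam("top","pics/t7.png")
cam("side","pics/s7.png");im=cv2.imread("pics/s7.png");cv2.imwrite("pics/c10.png",cv2.resize(im[180:300,190:310],None,fx=5,fy=5,interpolation=2))
E
```

```text
time_s: 9.12
tool_pos: [0.4447, 0.0491, 0.0467]
tool_rot: [-90.0, -0.0, -84.2]
force: [-0.6, -0.5, -5.5]
grip_width: 0.0359
time_s: 9.38
tool_pos: [0.4449, 0.0446, 0.0466]
tool_rot: [-90.0, -0.0, -84.2]
force: [0.1, -0.3, -4.5]
grip_width: 0.0358
time_s: 9.75
tool_pos: [0.4457, 0.0369, 0.0467]
tool_rot: [-90.0, 0.0, -84.2]
force: [0.4, 0.1, -5.4]
grip_width: 0.0356
time_s: 10.12
tool_pos: [0.4465, 0.0287, 0.0468]
tool_rot: [-90.0, -0.0, -84.2]
force: [-0.7, 1.5, -5.0]
grip_width: 0.0358
time_s: 10.75
tool_pos: [0.4482, 0.0127, 0.0468]
tool_rot: [-90.0, -0.0, -84.2]
force: [-0.6, 1.5, -5.1]
grip_width: 0.0358
[-0.57073244  1.47237271 -5.14356483] [0.23358141 0.06353933 0.00856777]
```

View pics/c10.png

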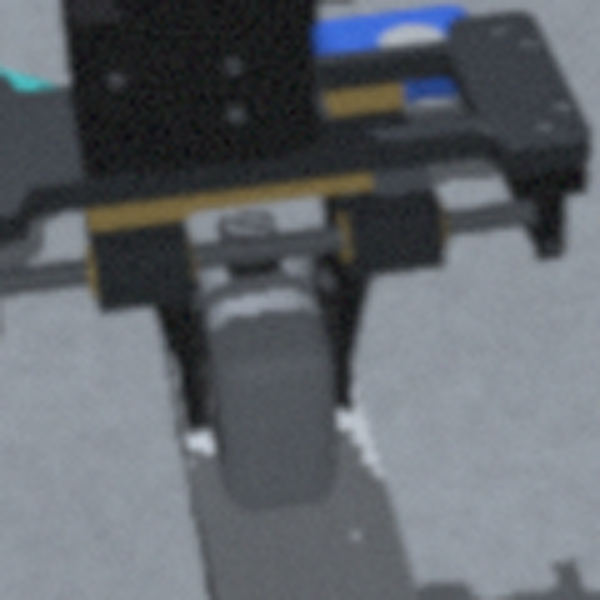

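View pics/t7.png

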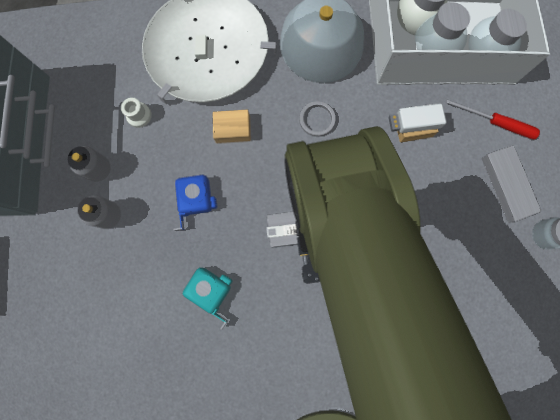

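Hooked: the spring reads about 1.4 N in +y, and the top view shows the blade (282,231) over the rail with the hook at its end (≈268,231). I'll draw on, stopping short, then look.

```bash
python3 -m pendant '[0.02,-0.2,0,0,0,0,30,0.035,-0.35,0,0,0,0,30,0.036,-0.35,0,0,0,0,30,0.036,-0.35,0,0,0,0,30,0.036,-0.35,0,0,0,0,30,0.036,-0.35,0,0,0,0,30,0.036,-0.35,0,0,0,0,30,0.036,-0.35,0,0,0,0,30,0.03,-0.3,0,0,0,0,30,0.015,-0.15,0,0,0,0,30]';python3 -m pendant '[0,0,0,0,0,0,30,0,0,0,0,0,0,30]'
python3 - <<'E'
from h import *
o=env.get_obs();p=o["tool_pos"]
R=pose(.454,-.032,0,95.8);print("TCP in rail",np.linalg.inv(R)@np.r_[p,1])
cam("top","pics/t8.png")
cam("side","pics/s8.png");im=cv2.imread("pics/s8.png");cv2.imwrite("pics/c11.png",cv2.resize(im[230:380,210:330],None,fx=4,fy=4,interpolation=2))
E
```

```text
time_s: 12.1
tool_pos: [0.4608, -0.1118, 0.0467]
tool_rot: [-90.0, 0.0, -84.3]
force: [-0.5, 1.8, -6.0]
grip_width: 0.0358
time_s: 12.35
tool_pos: [0.4609, -0.1103, 0.0468]
tool_rot: [-90.0, 0.0, -84.2]
force: [-0.2, 1.6, -5.3]
grip_width: 0.0356
TCP in rail [-0.07855313  0.00106749  0.04675717  1.        ]
```

View pics/c11.png

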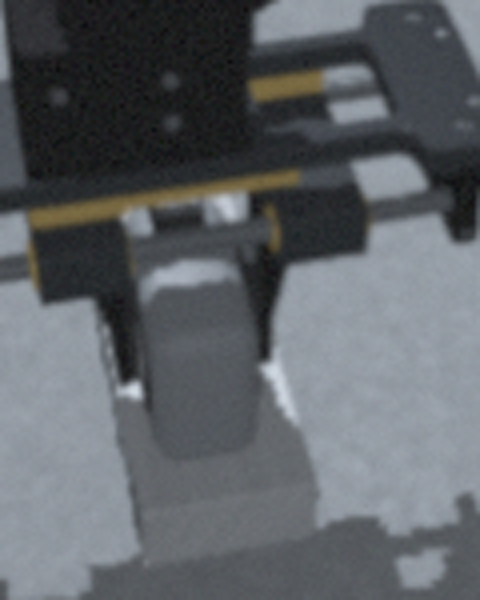

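View pics/t8.png

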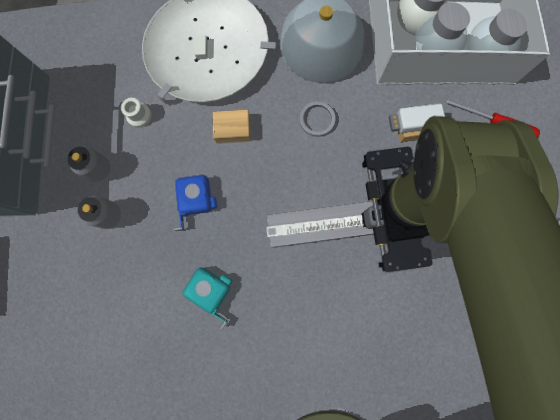

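The blade is straight along the rail and the hook sits at its end, top (268,231). I'll advance another 14 mm, set it down, release, and back off for an unobstructed look at flushness.

```bash
python3 -m pendant '[0.01,-0.1,0,0,0,0,30,0.015,-0.15,0,0,0,0,30,0.01,-0.1,0,0,0,0,30,0,0,0,0,0,0,30,0,0,-0.035,0,0,0,30,0,0,0,0,0,0,30]';python3 -m pendant '[0,0,0,0,0,0,56,0,0,0,0,0,0,56,0,0,0,0,0,0,56,0,0,0,0,0,0,56]';python3 -m pendant '[0,0,0.4,0,0,0,56,0,0,0.8,0,0,0,56,0,0,0.8,0,0,0,56,0,0,0.8,0,0,0,56,0.3,-0.6,0.8,0,0,0,56,0.6,-0.9,0.5,0,0,0,56,0.9,-0.9,0,0,0,0,56,0.9,-0.9,0,0,0,0,56,0.9,-0.9,0,0,0,0,56,0,0,0,0,0,0,56]'
python3 - <<'E'
from h import *
im=cam("top","pics/t9.png")["image"][:,:,::-1];cv2.imwrite("pics/c12.png",cv2.resize(im[180:260,255:425],None,fx=4.6,fy=4.6,interpolation=2))
im=cam("side","pics/s9.png")["image"][:,:,::-1];cv2.imwrite("pics/c13.png",cv2.resize(im[230:380,210:330],None,fx=4,fy=4,interpolation=2))
E
```

```text
time_s: 13.2
tool_pos: [0.4622, -0.1251, 0.0464]
tool_rot: [-90.0, -0.0, -84.2]
force: [-4.3, 1.4, 4.8]
grip_width: 0.0358
time_s: 13.7
tool_pos: [0.4624, -0.1249, 0.0454]
tool_rot: [-90.0, -0.0, -84.2]
force: [0.1, -0.3, 0.1]
grip_width: 0.0552
time_s: 14.95
tool_pos: [0.6069, -0.2962, 0.2079]
tool_rot: [-90.0, 0.1, -84.4]
force: [-0.6, 0.8, -0.9]
grip_width: 0.056
```

View pics/c12.png

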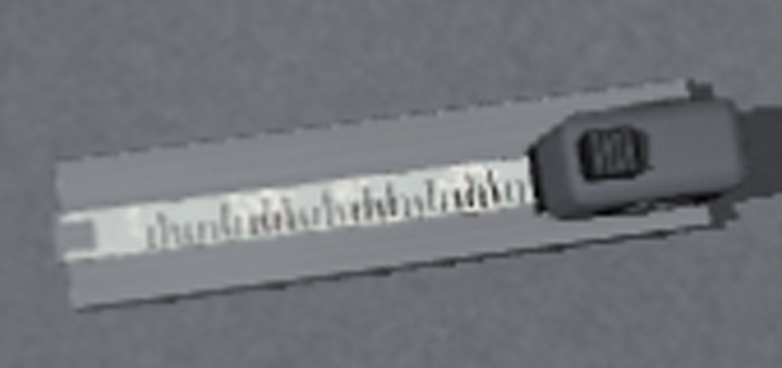

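View pics/c13.png

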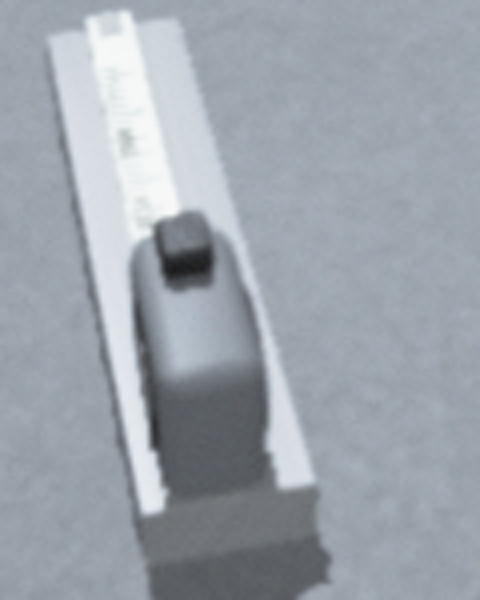

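```bash
cat > fit.py <<'E'
from ov import *
def go(tag,dist,dy,dyaw,rs,z=.061):
    # tape in rail frame: x=dist
    for n,reg,k in(("top",(360,190,60,45),12),("side",(230,270,70,105),5.5)):
        c=cam(n);im=c["image"][:,:,::-1]
        R=pose(.454+rs[n][0],-.032+rs[n][1],0,95.8+rs[n][2])
        T=R@pose(dist,dy,z,dyaw)
        k=int(k);show(n,im,c,R,T,reg,f"pics/f_{tag}_{n}.png",k,ext=.07-dist-.0+ -.0)
E
python3 - <<'E'
from fit import *
go("a",-.0945,0,0,dict(top=(0,0.001,0),side=(-.001,.002,0)))
E
```

View pics/f_a_top.png

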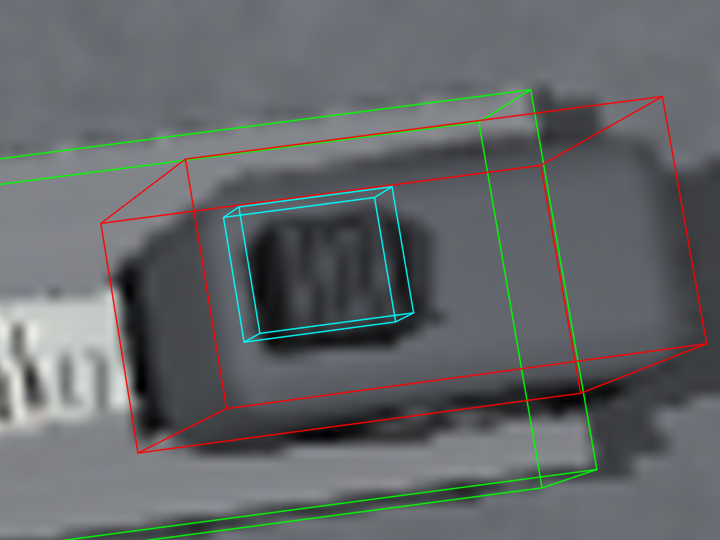

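View pics/f_a_side.png

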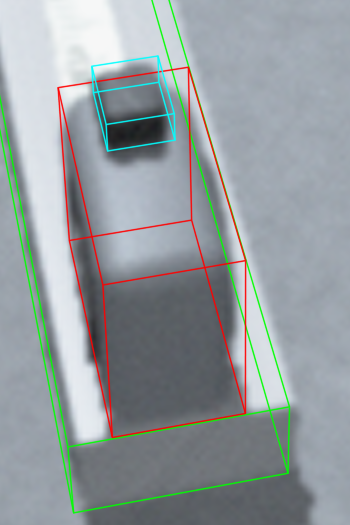

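```bash
python3 - <<'E'
import cv2
t=cv2.imread("pics/t9.png");s=cv2.imread("pics/s9.png")
cv2.imwrite("pics/e1.png",cv2.resize(t[190:235,365:425],None,fx=13,fy=13,interpolation=2))
cv2.imwrite("pics/e2.png",cv2.convertScaleAbs(cv2.resize(s[275:365,235:300],None,fx=6.5,fy=6.5,interpolation=2),alpha=1.2))
E
```

```text
(no output)
```

View pics/e1.png

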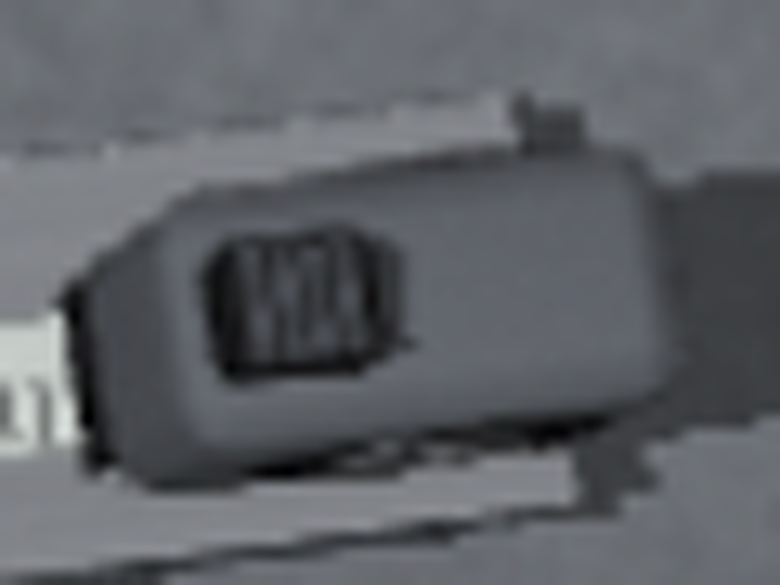

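View pics/e2.png

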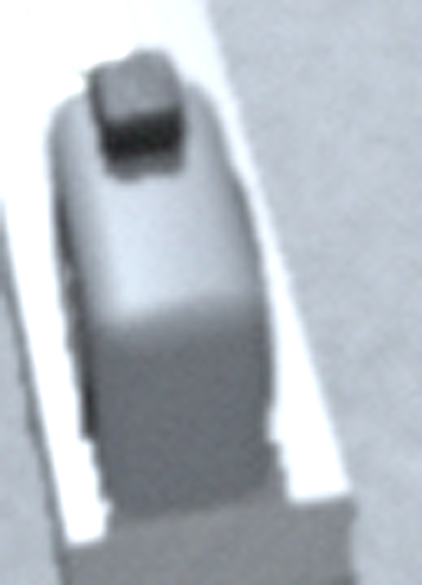

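```bash
python3 - <<'E'
from h import *
t=cam("top");s=cam("side");a=np.radians(95.8);u=np.array([np.cos(a),np.sin(a),0])
S=lambda x,y,z:plane(s,*uc(x,y,235,275,6.5),z)
Tt=lambda x,y,z:plane(t,*uc(x,y,365,190,13),z)
e=[S(68,545,.03)@u,S(352,497,.03)@u];b=[S(103,125,.102)@u,S(182,109,.102)@u];g=[S(110,515,.03)@u,S(275,490,.03)@u]
bb=[S(107,158,.092)@u,S(182,144,.092)@u]
print("side end",e,"btn top rear",b,"base",bb,"diff",np.mean(b)-np.mean(e),np.mean(bb)-np.mean(e),"gap",np.mean(g)-np.mean(e))
print("side width",np.linalg.norm(S(68,545,.03)-S(352,497,.03)))
e=[Tt(515,95,.03)@u,Tt(578,503,.03)@u];b=[Tt(378,240,.102)@u,Tt(393,360,.102)@u];f=[Tt(223,245,.102)@u,Tt(243,378,.102)@u]
print("top end",e,"btn rear",b,"front",f,np.mean(b)-np.mean(e),np.mean(f)-np.mean(e))
E
```

```text
side end [np.float64(-0.20543156127443638), np.float64(-0.2062729613711648)] btn top rear [np.float64(-0.15997491722496085), np.float64(-0.1590398828169949)] base [np.float64(-0.15958453994387461), np.float64(-0.1590584660116682)] diff 0.04634486130182272 0.04653075834502918 gap 0.005354379013588706
side width 0.059021492237715266
top end [np.float64(-0.2075931471857661), np.float64(-0.2063935125071257)] btn rear [np.float64(-0.16381276922313495), np.float64(-0.1631015438012154)] front [np.float64(-0.1436005597590211), np.float64(-0.14332287187150922)] 0.043536173334270734 0.06353161403118074
```

```bash
python3 - <<'E'
from h import *
t=cam("top");s=cam("side")
S=lambda x,y:uc(x,y,235,275,6.5)
Tt=lambda x,y:uc(x,y,365,190,13)
R=pose(.454,-.032,0,95.8)
def rp(n,p,q):
    P,e=tri(t,p,s,q); print(n,P.round(4),(np.linalg.inv(R)@np.r_[P,1])[:3].round(4),round(e,4))
rp("end far(+x)",Tt(515,95),S(352,497))
rp("end near",Tt(578,503),S(68,545))
# button rear top corners; +x corner is top in top-view, right in side
rp("btn rear +x",Tt(378,240),S(182,109)); rp("btn rear -x",Tt(393,360),S(103,125))
# plain end corners, t9 c12: (57,160),(76,310) 4.6 off 255,180 ; s9 c13: (180,20),(48,37) 4x off 210,230
rp("plain +x",uc(57,160,255,180,4.6),uc(180,20,210,230,4)); rp("plain -x",uc(76,310,255,180,4.6),uc(48,37,210,230,4))
E
```

```text
end far(+x) [ 0.4973 -0.1578  0.0313] [-0.1295 -0.0303  0.0313] 0.0005
end near [ 0.4384 -0.1626  0.0309] [-0.1284  0.0287  0.0309] 0.001
btn rear +x [ 0.4671 -0.1162  0.1058] [-0.0851 -0.0045  0.1058] 0.0022
btn rear -x [ 0.4514 -0.1174  0.1045] [-0.0847  0.0112  0.1045] 0.0017
plain +x [0.4721 0.0993 0.0309] [ 0.1288 -0.0313  0.0309] 0.0012
plain -x [0.4123 0.0931 0.0317] [0.1287 0.0288 0.0317] 0.0025
```

The cameras disagree on flushness: the side view says about 2 mm short, the top view about 0.5–1.5 mm past, and triangulation says flush. I'll settle it by touch, with the gripper closed and tilted 30° so its body leans away from the case. I'll touch the rail end with the tip first, then the case back with the same tip.

```bash
python3 -m pendant '[-0.3,0.2,0,0.6,0.06,0.02,0,-0.6,0.5,0,0.8,0.08,0,0,-0.7,0.6,0,0.8,0.08,0,0,-0.7,0.6,0,0.8,0.08,0,0,-0.7,0.55,0,0,0,0,0,-0.44,0.37,-0.4,0,0,0,0,0,0,-0.8,0,0,0,0,0,0,-0.9,0,0,0,0,0,0,0,0,0,0,0]'
python3 - <<'E'
from h import *
o=env.get_obs();p=o["tool_pos"];R=pose(.454,-.032,0,95.8);print("TCP in rail",np.linalg.inv(R)@np.r_[p,1],o["tool_rot"],o["force"])
cam("side","pics/s10.png")
E
```

```text
time_s: 16.48
tool_pos: [0.4667, -0.1792, 0.1239]
tool_rot: [-90.1, 30.3, -84.1]
force: [-0.0, 0.5, -0.2]
grip_width: 0.0005
TCP in rail [-0.14775739  0.00223613  0.12393327  1.        ] [-90.0775343   30.28831308 -84.06634625] [-0.00099176  0.4648126  -0.21116014]
```

View pics/s10.png

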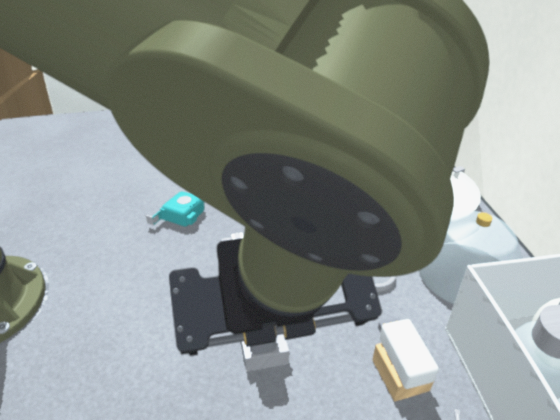

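```bash
python3 -m pendant '[0.01,-0.1,-0.6,0,0,0,0,0,0,-0.8,0,0,0,0,0,0,-0.8,0,0,0,0,0,0,-0.5,0,0,0,0,0,0,0,0,0,0,0,0,0,0,0,0,0,0]'; python3 -m pendant '[-0.01,0.1,0,0,0,0,0,-0.005,0.05,0,0,0,0,0,0,0,0,0,0,0,0]';python3 -m pendant '[-0.005,0.05,0,0,0,0,0,0,0,0,0,0,0,0]';python3 -m pendant '[-0.005,0.05,0,0,0,0,0,0,0,0,0,0,0,0]'
```

```text
time_s: 17.27
tool_pos: [0.4701, -0.1844, 0.0188]
tool_rot: [-89.7, 30.1, -83.9]
force: [0.7, -0.1, 0.4]
grip_width: 0.0001
time_s: 17.65
tool_pos: [0.4685, -0.1778, 0.0177]
tool_rot: [-89.8, 30.1, -83.9]
force: [-0.2, -0.2, 0.2]
grip_width: 0.001
time_s: 17.9
tool_pos: [0.4682, -0.1758, 0.0174]
tool_rot: [-89.8, 30.2, -84.0]
force: [1.2, 0.7, 0.5]
grip_width: 0.0008
time_s: 18.15
tool_pos: [0.468, -0.1738, 0.0174]
tool_rot: [-89.8, 30.2, -83.9]
force: [-0.3, -0.6, 0.1]
grip_width: 0.0004
```

```bash
python3 -m pendant '[-0.004,0.04,-0.1,0,0,0,0,0,0,0,0,0,0,0]';for i in 1 2 3; do python3 -m pendant '[-0.004,0.04,0,0,0,0,0,0,0,0,0,0,0,0]' | grep -E "pos|force"; done
```

```text
time_s: 18.4
tool_pos: [0.4675, -0.1721, 0.013]
tool_rot: [-89.9, 30.2, -84.0]
force: [0.3, -0.0, 0.1]
grip_width: 0.0006
tool_pos: [0.4677, -0.1711, 0.0133]
force: [0.4, -1.3, -1.1]
tool_pos: [0.4676, -0.1706, 0.0133]
force: [-0.5, -2.8, 0.1]
tool_pos: [0.4677, -0.1704, 0.0133]
force: [-0.9, -7.0, -0.4]
```

Rail-end contact is at TCP y≈−0.171. Next I'll back off, raise the tip about 32 mm, and probe the case back.

```bash
python3 -m pendant '[0.03,-0.3,0,0,0,0,0,0,0,0.8,0,0,0,0,0,0,0,0,0,0,0,0,0,0,0,0,0,0]';python3 -m pendant '[-0.01,0.1,0,0,0,0,0,0,0,0,0,0,0,0]'; for i in 1 2 3 ; do python3 -m pendant '[-0.004,0.04,0,0,0,0,0,0,0,0,0,0,0,0]' | grep -E "pos|force"; done
```

```text
time_s: 19.65
tool_pos: [0.4683, -0.1791, 0.045]
tool_rot: [-89.9, 30.2, -83.9]
force: [0.6, -0.5, -1.0]
grip_width: 0.0003
time_s: 19.9
tool_pos: [0.4677, -0.1746, 0.0449]
tool_rot: [-89.9, 30.2, -83.9]
force: [0.2, 0.4, 0.8]
grip_width: 0.0004
tool_pos: [0.4679, -0.1738, 0.0453]
force: [0.1, -0.3, -0.6]
tool_pos: [0.4679, -0.1723, 0.0454]
force: [0.0, 0.2, -0.5]
tool_pos: [0.4677, -0.1711, 0.0454]
force: [0.3, -0.4, 0.4]
```

```bash
for i in 1 2 3 4 ; do python3 -m pendant '[-0.002,0.02,0,0,0,0,0,0,0,0,0,0,0,0]' | grep -E "pos|force"; done
```

```text
tool_pos: [0.4677, -0.1703, 0.0454]
force: [-0.2, -2.0, -0.9]
tool_pos: [0.4675, -0.1692, 0.0454]
force: [-0.9, -0.9, -0.1]
tool_pos: [0.4675, -0.1683, 0.0454]
force: [0.4, -1.3, 0.1]
tool_pos: [0.4674, -0.1675, 0.0454]
force: [0.5, -0.9, 0.2]
```

```bash
python3 -m pendant '[0.02,-0.2,0.1,0,0,0,0,0,0,0.9,0,0,0,20,0,0,0.9,-0.2,-0.02,0,54,0,0.1,0.8,-0.8,-0.08,0,54,-0.05,0.4,0,-0.8,-0.08,0,54,-0.05,0.4,0,-0.8,-0.08,-0.02,54,-0.05,0.44,0,-0.4,-0.04,0,54,0,0,0,0,0,0,54,0,0,0,0,0,0,54]'
python3 - <<'E'
from h import *
im=cam("side","pics/s11.png")
E
```

```text
time_s: 22.78
tool_pos: [0.4621, -0.123, 0.1536]
tool_rot: [-90.0, 0.0, -84.3]
force: [0.4, 0.2, 0.3]
grip_width: 0.0536
```

View pics/s11.png

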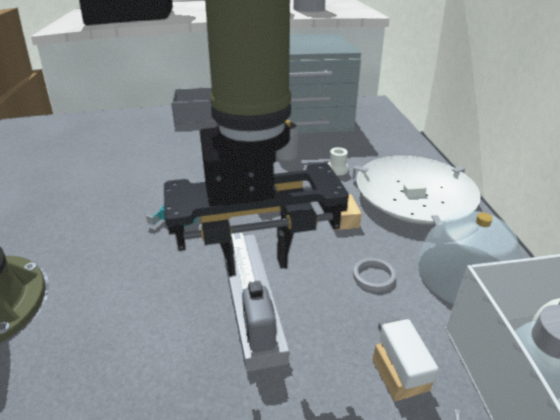

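```bash
python3 -m pendant '[0,0,-0.8,0,0,0,54,0,0,-0.8,0,0,0,54,0,0,-0.8,0,0,0,54,0,0,-0.26,0,0,0,54,0,0,0,0,0,0,54,0,0,0,0,0,0,30,0,0,0,0,0,0,30,0,0,0,0,0,0,30,0,0,0,0,0,0,30,0,0,0,0,0,0,30]' 35; python3 -m pendant '[0,0,0.02,0,0,0,30,0,0,0,0,0,0,30]';python3 -m pendant '[0.006,-0.065,0,0,0,0,30,0.006,-0.065,0,0,0,0,30,0,0,0,0,0,0,30,0,0,0,0,0,0,30]'
```

```text
time_s: 24.08
tool_pos: [0.4624, -0.1224, 0.0478]
tool_rot: [-90.0, -0.1, -84.2]
force: [-2.2, 0.2, 5.6]
grip_width: 0.0362
time_s: 24.32
tool_pos: [0.4624, -0.1221, 0.0478]
tool_rot: [-89.9, -0.0, -84.2]
force: [1.3, -0.3, 0.8]
grip_width: 0.0357
time_s: 24.82
tool_pos: [0.4629, -0.1252, 0.0479]
tool_rot: [-90.0, 0.1, -84.1]
force: [-0.6, 5.6, 2.1]
grip_width: 0.0359
```

```bash
python3 -m pendant '[0,0,0.03,0,0,0,30,0,0,0,0,0,0,30,0,0,0,0,0,0,30]';python3 -m pendant '[0.001,-0.015,0,0,0,0,30,0,0,0,0,0,0,30]'
```

```text
time_s: 25.2
tool_pos: [0.462, -0.1273, 0.0485]
tool_rot: [-90.0, 0.0, -84.2]
force: [0.0, 1.5, -5.3]
grip_width: 0.0359
time_s: 25.45
tool_pos: [0.4623, -0.128, 0.0487]
tool_rot: [-90.0, -0.0, -84.2]
force: [0.9, 1.5, -5.7]
grip_width: 0.0358
```

```bash
python3 -m pendant '[0,0,-0.04,0,0,0,30,0,0,0,0,0,0,30,0,0,0,0,0,0,54,0,0,0,0,0,0,54,0,0,0,0,0,0,54,0,0,0.7,0,0,0,54,0,0,0.9,0,0,0,54,0,0,0.9,0,0,0,54,0.02,-0.2,0.2,0.3,0.03,0,20]'; python3 -m pendant '[0.04,-0.4,0,0.9,0.09,0,0,0.04,-0.4,0,0.9,0.09,0,0,0.06,-0.4,0,0.9,0.09,0,0,0,0,-0.7,0,0,0,0,0,0,-0.8,0,0,0,0,0,0,-0.8,0,0,0,0,0,0,-0.3,0,0,0,0,0,0,0,0,0,0,0]'
```

```text
time_s: 26.58
tool_pos: [0.4655, -0.1348, 0.1584]
tool_rot: [-89.7, 2.9, -84.0]
force: [-0.6, -0.8, 0.6]
grip_width: 0.0495
time_s: 27.58
tool_pos: [0.469, -0.1837, 0.0512]
tool_rot: [-90.0, 30.2, -84.2]
force: [0.8, -0.8, 0.4]
grip_width: 0.0007
```

```bash
python3 -m pendant '[-0.01,0.1,-0.13,0,0,0,0,-0.01,0.1,0,0,0,0,0,0,0,0,0,0,0,0]'; for i in 1 2; do python3 -m pendant '[-0.003,0.03,0,0,0,0,0,0,0,0,0,0,0,0]' | grep -E "pos|force"; done
```

```text
time_s: 27.95
tool_pos: [0.4685, -0.1754, 0.0468]
tool_rot: [-89.9, 30.1, -84.1]
force: [-0.3, -0.4, -0.7]
grip_width: 0.0007
tool_pos: [0.4683, -0.1747, 0.0464]
force: [0.4, -0.3, 0.7]
tool_pos: [0.468, -0.1734, 0.0462]
force: [-1.0, 1.0, -0.1]
```

```bash
for i in 1 2; do python3 -m pendant '[-0.003,0.03,0,0,0,0,0,0,0,0,0,0,0,0]' | grep -E "pos|force"; done;python3 - <<'E'
from h import *
for i in range(3):
    cam("top"); o=env.get_obs();print(o["tool_pos"],o["force"])
E
```

```text
tool_pos: [0.468, -0.1726, 0.0462]
force: [0.4, -0.8, 0.2]
tool_pos: [0.4678, -0.1711, 0.0462]
force: [0.3, -0.8, 0.0]
[ 0.46785052 -0.17106988  0.04616827] [ 0.26882185 -1.42064823  0.65702723]
[ 0.46787416 -0.17110565  0.04619373] [ 0.64770154 -1.45621749  0.06423019]
[ 0.46784321 -0.17106769  0.04617584] [ 1.398788   -0.25597616  1.15856766]
```

```bash
python3 -m pendant '[0.02,-0.2,0,0,0,0,0,0,0,0.9,0,0,0,0,0,0,0.9,0,0,0,0,0,0.1,0.8,-0.9,-0.09,0,0,-0.06,0.5,0,-0.9,-0.09,0,0,-0.06,0.6,0,-0.9,-0.09,0,0,-0.08,0.6,0,-0.32,-0.03,0,0,0,0,0,0,0,0,0,0,0,0,0,0,0,0]'
python3 - <<'E'
from h import *
im=cam("side","pics/s12.png")["image"][:,:,::-1];cv2.imwrite("pics/c14.png",cv2.resize(im[180:380,190:320],None,fx=3,fy=3,interpolation=2))
E
```

```text
time_s: 30.22
tool_pos: [0.4606, -0.1079, 0.1503]
tool_rot: [-90.0, -0.2, -84.2]
force: [-0.3, 0.3, -0.3]
grip_width: 0.0002
```

View pics/c14.png

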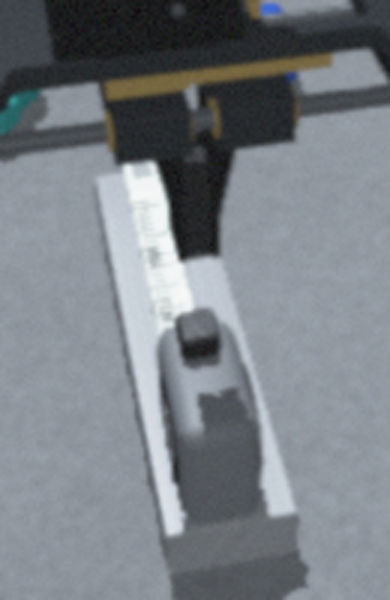

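```bash
python3 -m pendant '[0,0,-0.4,0,0,0,0,0,0,-0.4,0,0,0,0,0,0,-0.25,0,0,0,0,0,0,0,0,0,0,0,0,0,0,0,0,0,0]'; for i in 1 2 3 4 ; do python3 -m pendant '[0,0,-0.05,0,0,0,0,0,0,0,0,0,0,0]' | grep -E "pos|force"; done
```

```text
time_s: 30.9
tool_pos: [0.4609, -0.107, 0.1084]
tool_rot: [-90.0, -0.2, -84.2]
force: [0.8, -0.0, 1.4]
grip_width: 0.0005
tool_pos: [0.4607, -0.1071, 0.1064]
force: [-0.6, 0.3, -0.1]
tool_pos: [0.4605, -0.1071, 0.1041]
force: [0.2, 0.1, 0.1]
tool_pos: [0.4607, -0.1071, 0.1022]
force: [0.1, -0.4, 0.4]
tool_pos: [0.4608, -0.107, 0.1004]
force: [-0.2, 0.3, 4.1]
```

```bash
for i in 1 2 3 4 5; do python3 -m pendant '[0,0,-0.05,0,0,0,0,0,0,0,0,0,0,0]' | grep -E "pos|force"; done
```

```text
tool_pos: [0.4608, -0.107, 0.0982]
force: [-0.1, 0.6, 3.4]
tool_pos: [0.461, -0.107, 0.0971]
force: [-2.1, 0.7, 11.6]
tool_pos: [0.4616, -0.107, 0.0969]
force: [-6.6, 2.6, 25.8]
tool_pos: [0.4625, -0.1069, 0.0968]
force: [-11.4, 4.0, 39.1]
tool_pos: [0.4635, -0.1067, 0.0967]
force: [-14.3, 5.3, 50.3]
```

The button bottomed at z≈0.0968, with 12 N reached on the way. The last steps pushed harder than I meant, to 50 N at the fingertips. I'll back off and check everything.

```bash
python3 -m pendant '[0,0,0.2,0,0,0,0,0,0,0.5,0,0,0,0,0,0,0.8,0,0,0,0,0,0,0.8,0,0,0,0,0.3,-0.6,0.8,0,0,0,0,0.6,-0.9,0.2,0,0,0,0,0.9,-0.9,0,0,0,0,0,0.9,-0.9,0,0,0,0,0,0.9,-0.9,0,0,0,0,0,0,0,0,0,0,0,0]'
python3 - <<'E'
from h import *
im=cam("top","pics/t13.png")["image"][:,:,::-1];cv2.imwrite("pics/c15.png",cv2.resize(im[180:260,255:425],None,fx=4.6,fy=4.6,interpolation=2))
im=cam("side","pics/s13.png")["image"][:,:,::-1];cv2.imwrite("pics/c16.png",cv2.resize(im[275:365,235:300],None,fx=6.5,fy=6.5,interpolation=2))
E
```

```text
time_s: 34.4
tool_pos: [0.6047, -0.2787, 0.218]
tool_rot: [-90.2, -0.0, -84.4]
force: [-1.7, 0.0, 0.0]
grip_width: 0.0001
```

View pics/c15.png

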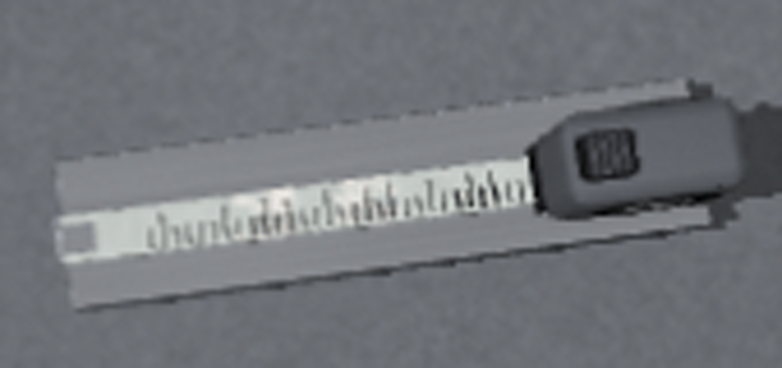

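View pics/c16.png

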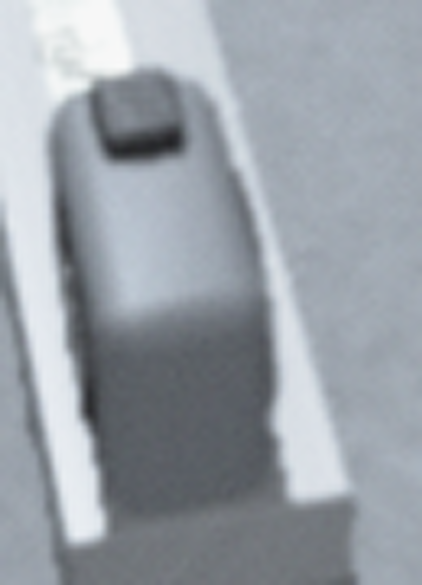

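```bash
python3 - <<'E'
import cv2,numpy as np
for a,b,r in(("t9","t13",(388,196,34,24)),("t9","t13",(262,222,30,20)),("s9","s13",(240,305,40,50)),("s9","s13",(228,228,22,22))):
    A,B=[cv2.imread(f"pics/{n}.png",0).astype(np.float32) for n in(a,b)]
    x,y,w,h=r;T=np.eye(2,3,dtype=np.float32)
    cc,T=cv2.findTransformECC(A[y:y+h,x:x+w],B[y-0:y+h,x:x+w],T,cv2.MOTION_TRANSLATION,(3,100,1e-5),None,3); print(a,r,cc,T[:,2])
t=[cv2.resize(cv2.imread(f"pics/{n}.png")[215:250,258:298],None,fx=9,fy=9,interpolation=2) for n in("t9","t13")]
cv2.imwrite("pics/e5.png",np.hstack(t))
E
```

```text
t9 (388, 196, 34, 24) 0.9624049597886405 [-1.0214877  -0.03493433]
t9 (262, 222, 30, 20) 0.9562758910274246 [-0.4679572   0.55910665]
s9 (240, 305, 40, 50) 0.9882812750276879 [ 0.12645486 -0.17782614]
s9 (228, 228, 22, 22) 0.9677270735042514 [-0.57909095 -0.5045482 ]
```

View pics/e5.png

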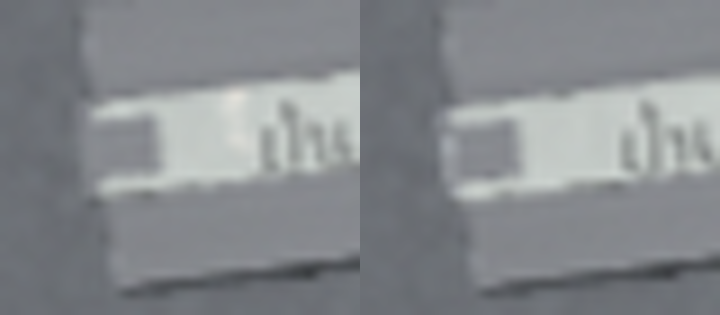

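The button is now down: its visible height halved at side crop (140,150). Image correlation suggests the press nudged the tape forward by about 0.5–0.8 mm, so the hook may have a hairline gap. There is time to regrip the case and pull it gently back until the lip seats.

```bash
python3 -m pendant '[-0.5,0.5,0,0,0,0,54,-0.9,0.9,0,0,0,0,54,-0.9,0.9,-0.3,0,0,0,54,-0.8,0.9,-0.5,0,0,0.02,54,-0.48,0.7,-0.5,0,0,0,54,0,0,-0.4,0,0,0,54,0,0,0,0,0,0,54]' ; python3 -m pendant '[0,0,-0.8,0,0,0,54,0,0,-0.8,0,0,0,54,0,0,-0.7,0,0,0,54,0,0,0,0,0,0,54]'
```

```text
time_s: 35.38
tool_pos: [0.4603, -0.119, 0.1534]
tool_rot: [-90.1, -0.3, -84.0]
force: [-0.8, -0.3, 0.6]
grip_width: 0.0529
time_s: 35.88
tool_pos: [0.4605, -0.119, 0.061]
tool_rot: [-90.1, -0.0, -84.0]
force: [-0.8, -0.1, -0.9]
grip_width: 0.0543
```

```bash
python3 -m pendant '[0.03,0,-0.31,0,0,-0.02,54,0,0,0,0,0,0,54,0,0,0,0,0,0,30,0,0,0,0,0,0,30,0,0,0,0,0,0,30,0,0,0,0,0,0,30]' 25; for i in 1 2 3 4; do python3 -m pendant '[0.001,-0.015,0,0,0,0,30,0,0,0,0,0,0,30]' | grep -E "pos|force"; done
```

```text
time_s: 36.62
tool_pos: [0.4624, -0.1193, 0.0501]
tool_rot: [-90.0, -0.2, -84.2]
force: [-3.6, 0.1, 5.3]
grip_width: 0.0358
tool_pos: [0.4624, -0.1193, 0.0501]
force: [-3.4, 1.0, 6.4]
tool_pos: [0.4624, -0.1193, 0.0502]
force: [-4.1, 3.1, 7.1]
tool_pos: [0.4624, -0.1193, 0.0502]
force: [-4.4, 4.3, 8.5]
tool_pos: [0.4624, -0.1193, 0.0502]
force: [-4.2, 4.7, 8.4]
```

```bash
python3 -m pendant '[-0.001,0.02,0.03,0,0,0,30,0,0,0,0,0,0,30]'| grep -E "pos|force"; python3 -m pendant '[0,0,0.02,0,0,0,30,0,0,0,0,0,0,30]'| grep -E "pos|force"
```

```text
tool_pos: [0.4622, -0.1195, 0.0503]
force: [0.3, 3.1, -4.5]
tool_pos: [0.4621, -0.1197, 0.0511]
force: [0.1, 5.1, -7.3]
```

```bash
python3 -m pendant '[0,0,0.02,0,0,0,30,0,0,0,0,0,0,30]'| grep -E "pos|force"
```

```text
tool_pos: [0.4622, -0.1201, 0.0521]
force: [-0.5, 5.8, -8.0]
```

The hook is seated: the case moved about 0.8 mm, then met 5–6 N. I'll lower it, ease the pull, release and leave.

```bash
python3 -m pendant '[0,0.01,-0.05,0,0,0,30,0,0,0,0,0,0,30]'| grep -E "pos|force"; python3 -m pendant '[0,0,0,0,0,0,54,0,0,0,0,0,0,54,0,0,0,0,0,0,54,0,0,0,0,0,0,54]'; python3 -m pendant '[0,0,0.5,0,0,0,54,0,0,0.8,0,0,0,54,0,0,0.8,0,0,0,54,0,0,0.8,0,0,0,54,0.3,-0.6,0.8,0,0,0,54,0.6,-0.9,0.2,0,0,0,54,0.9,-0.9,0,0,0,0,54,0.9,-0.9,0,0,0,0,54,0.9,-0.9,0,0,0,0,54,0,0,0,0,0,0,54]'
python3 - <<'E'
from h import *
im=cam("top","pics/t14.png")["image"][:,:,::-1];im=cv2.imread("pics/t14.png")
s=cam("side","pics/s14.png")
A=[cv2.resize(cv2.imread(f"pics/{n}.png")[188:238,372:422],None,fx=6,fy=6,interpolation=2) for n in("t9","t14")]
B=[cv2.resize(cv2.imread(f"pics/{n}.png")[212:252,258:298],None,fx=7.5,fy=7.5,interpolation=2) for n in("t9","t14")]
cv2.imwrite("pics/e6.png",np.vstack([np.hstack(A),np.hstack(B)]))
C=[cv2.resize(cv2.imread(f"pics/{n}.png")[225:370,215:300],None,fx=4,fy=4,interpolation=2) for n in("s9","s14")]
cv2.imwrite("pics/e7.png",np.hstack(C))
for a,b,r in(("t9","t14",(397,196,26,24)),("t9","t14",(262,222,30,20)),("s9","s14",(240,312,40,45))):
    P,Q=[cv2.imread(f"pics/{n}.png",0).astype(np.float32) for n in(a,b)]
    x,y,w,h=r;T=np.eye(2,3,dtype=np.float32)
    cc,T=cv2.findTransformECC(P[y:y+h,x:x+w],Q[y:y+h,x:x+w],T,cv2.MOTION_TRANSLATION,(3,100,1e-5),None,3); print(r,cc,T[:,2])
E
```

```text
tool_pos: [0.4626, -0.1203, 0.0506]
force: [-1.6, 4.2, -5.0]
time_s: 39.12
tool_pos: [0.4631, -0.1207, 0.0509]
tool_rot: [-90.0, -0.2, -84.2]
force: [0.3, 0.3, 0.8]
grip_width: 0.0536
time_s: 40.38
tool_pos: [0.6074, -0.2918, 0.2037]
tool_rot: [-90.1, -0.1, -84.4]
force: [-0.3, 0.3, -0.4]
grip_width: 0.054
(397, 196, 26, 24) 0.9864128577917456 [-0.04460336 -0.60133106]
(262, 222, 30, 20) 0.960647162019838 [-0.49725193  0.71589816]
(240, 312, 40, 45) 0.9654125364613647 [0.73057544 0.5045627 ]
```

View pics/e6.png

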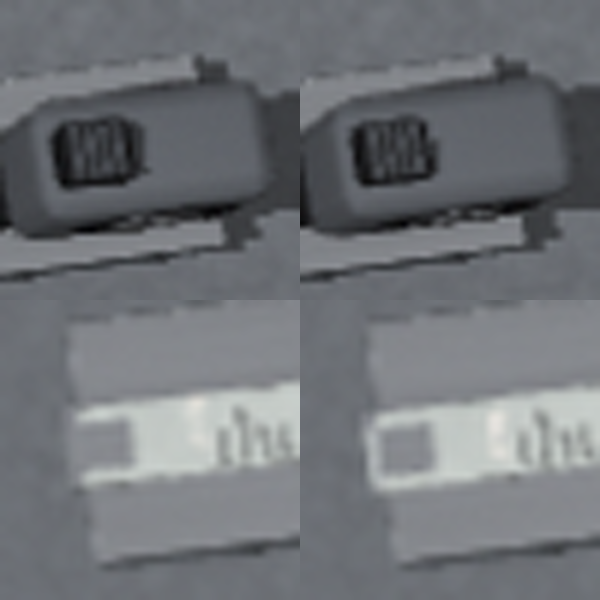

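View pics/e7.png

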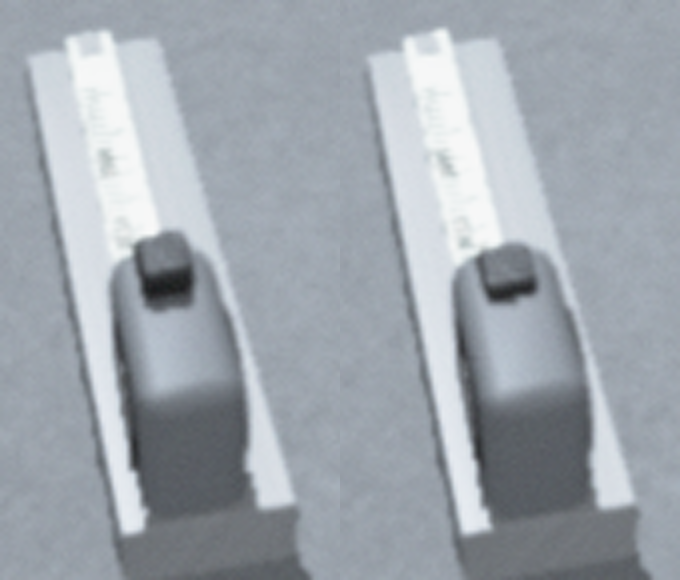

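```bash
python3 - <<'E'
from cell import env
print(env.sign_off(), env.get_obs()["time_s"])
E
```

```text
the job is handed in; nothing more can be done
the job is handed in; nothing more can be done
```

I hooked the grey tape over the rail's plain end and drew it along the top to the cable-hole end. I then pressed the lock button down and left the tape standing upright on the rail. I handed in at about 40.5 s with the gripper clear.

**Flushness:** The cameras disagreed by about 2–3 mm, so I set the case back against the rail end by touch. I drew it slightly past the end and pushed it back with the fingertip that had touched the rail end, to within about 0.3 mm. The press on the button shifted the tape slightly, so I then gripped the locked tape and pulled it back about 0.8 mm. I did not repeat the touch check after that. The last pictures put the case back within about 1 mm of flush.

**Hook:** On that last pull the hook resisted with 5–6 N, so the lip seated against the rail end. The final top view still shows it about 0.5 pixel (0.8 mm) further out than in the earlier picture. That is close to what I can measure, so a hairline gap is possible.

**Lock:** The button bottomed out, and the last side view shows it down. I pressed harder than planned: the fingertips reached about 50 N where 10–15 N was enough. That is under the 120 N wrist limit. It is above the 40 N limit for the arm or gripper body, but only the fingertips were in contact.

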